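# Press the lid home on a sample jar and bring it out to the notch

## Robot

A 6-joint arm with a two-finger parallel gripper is mounted at the origin on the work surface; the furniture and walls round the work are solid. World frame = base frame: x ahead of the robot, y to its left, z up, the work surface at z = 0. Lengths are in m, angles in rad, forces in N, time in s.
With the tool pointing down it reaches from about 0.425 to 0.95 m from the base axis. Payload 3.5 kg.
Tool frame: the origin (TCP) lies between the finger pads; the fingertips stand 14 mm ahead of it and the grasp point (between the pads) lies 5 mm behind it; z points along the fingers, y is the direction in which the jaws open and shut (so a half turn about z gives the same grasp; the last joint's range is limited). The gripper opens to 85 mm and grips with 20 to 120 N. Pads are 22 mm wide; open, the fingers measure 114 mm over their backs; the gripper's body (76 mm by 85 mm) begins 54 mm behind the grasp point. The pads swing forward as they close: fully open they stand 13 mm farther back than shut.
Start: joints at [1.06, 0.286, 1.577, -0, 1.279, -0.15], TCP at [0.238, 0.632, 0.245] pointing down, gripper open.
Joint ranges: [-2.77, 2.77], [-0.9, 2.22], [0.21, 2.48], [-1.53, 4.67], [0.24, 2.81], [-2.84, 2.84]. Speed limits (rad/s): [2.79, 2.79, 3.14, 3.14, 3.14, 3.14].

## Interface

Orientations are given as a unit quaternion [x, y, z, w].
In Python, from plant import ctrl gives the robot as it stands. The module is installed in compiled form; this text tells all that it offers.
- The arm moves only by the tool servo_tool, never from a script. Its argument "increments" is text: rows parted by semicolons, each of 7 numbers parted by spaces: the turn, a rotation vector about the tool's x, y, z in rad, then the shift along the tool's x, y, z in cm, then the finger opening in cm, from 0 to 8.54. In form: ax ay az dx dy dz claw; .... A call has 1 to 10 rows; each row is the pose to reach, as a shift and turn from the pose commanded when the call began, along the tool's axes at that moment; what a row does not reach only later rows make up. A row lasts 1/12 s, in which the tool goes at most 41.7 mm and 7.16 degrees, less where a joint would pass 70% of its speed; a pose out of reach is approached as far as the arm can. A call with a gripper value outside its range is refused whole. The fingers move at their own pace and stop on an object; "grip_force" is the grip in N (left out, the last holds). Time passes only in rows, so rows that repeat a pose let the fingers close. It gives the time, the measured TCP pose, the force and the opening at its end, in the units of the state.
- ctrl.get_state(): the state, without advancing time (a new reading comes with each control period).
- ctrl.read_camera(name): name is "scene" or "top" or "wrist"; returns (picture, depth): 384x512x3 uint8, red, green, blue; 384x512 float32, m along the optical axis (not along the pixel's ray), 0 where there is no reading.
- ctrl.camera_info(name): a dict with "camera_matrix" (3x3 intrinsics, pixels), "world_to_cam" (4x4, takes a point from world to camera coordinates). Camera axes: x right, y down, z forward; pixel columns grow to the right and rows downward; lengths in m; the calibration is good to about 2 mm. A picture is of the moment at which its call begins: read the wrist's pose just before it. camera_info takes no time and is no camera call; for the wrist camera it gives the pose at the moment of the call.
- ctrl.sign_off(): hands the job in, once; it reports no verdict.
The state is a dict: "time": time; "qpos": joint angles; "dq": joint speeds; "joint_efforts": joint torques, N m; "eef_pos": TCP position; "tcp_rot": TCP orientation; "contact_force": force on the tool from outside, world axes, zero at the start; "wrist_torque": the same for the moment, N m; "opening": opening from 0.0 (shut) to 1.0 (fully open).
Only numpy, scipy, OpenCV 4.12 (cv2) and the standard library are available. Lean on these libraries where they do the work, as an engineer would, in place of code of your own. Each camera call takes 0.05 s, during which the arm holds its last target.

## Task

Press the lid onto the sample jar with the bench press: pull its lever all the way down and ease it slowly back up to rest, without letting it fly up. Then draw the carriage out by its knob until the stop's ball clicks into the carriage's notch, and finish there still holding the knob, so that the carriage stays put while I lift the jar off. The jar must stay in its nest, and leave the other jars and the dish alone.

Things in the scene. Friction and masses are not known exactly. Their poses are not given: they have to be found in the camera images.
- press: grey lever press, fixed; origin on the bench straight below the ram; x points from the lever's grip to the column (at x = 88 mm), z up; its 30 mm high rail runs along y. Head: 48 mm wide, 165 mm high, x = -25 to 115 mm. The ram's flat foot is driven by the lever from 106 mm down to 70 mm above the bench
- lever (a joint): lever angle (rad): 0 = up at rest, 0.40 above level; 0.45 = down on its own stop, 0.05 below level. Pivot along press y at x = 75 mm, z = 190 mm. A spring drives it up: at the grip about 5 N when up, 9 N when down, 2 N more as the lid goes on. Rising faster than 1.5 rad/s (0.36 m/s at the grip) while over 0.1 rad counts as flying up
- lever_grip (a point): middle of the lever's black rubber grip, on its axis, 240 mm from the pivot: a round bar 25 mm thick, 95 mm long, lying along the lever (press x, tilted with it), free on all sides; 283 mm above the bench at rest, 178 mm when down, moving 105 mm down and 19 mm toward press -x on the way
- slide (a joint): how far the carriage is drawn out along the rail (m): 0 = jar under the ram, as it starts, against the inner end; grows toward press +y, at most 0.175. It slides against about 2 N; as the ball drops in it tugs the carriage to the notch's middle with a few N, and leaving the notch takes about 7 N
- carriage: aluminium plate on the rail, 70 mm wide (press x), 14 mm thick, top 44.5 mm above the bench, carrying nest, jar and knob; origin on the bench plane below the jar nest's centre, axes as the press's; its plate reaches from y = -35 to 168 mm
- knob (a point): middle of the foot of the carriage's knob: a black upright cylinder, 24 mm diameter, 46 mm high, standing on the carriage's top (44.5 mm above the bench) near its outer end, 140 mm from the jar nest's centre toward press +y
- notch (a point): middle of the mouth of the 10 mm wide notch in the carriage's front flank (the flank toward press -x, 35 mm from the rail's middle), level with the jar nest's centre, 37.5 mm above the bench, 140 mm from the knob's axis toward press -y
- stop_ball (a point): where the stop's ball touches the carriage's flank, 37.5 mm above the bench; axes as the press's. The stop: a dark steel block (30 x 30 x 46 mm) clamped beside the rail 100 to 145 mm from the ram toward press +y, with a sprung 12 mm steel ball looking at the carriage. The ball drops in when notch meets this point
- ball (a joint): how far the stop's ball stands out (m): near 0 while it rides on the plain flank, about 0.0027 fully in the notch (V-shaped, 45 degree faces), about 0.0008 when 2 mm beside the notch's middle
- jar: clear round sample jar, 44 mm diameter, with a black lid; stands loose on the carriage, 44.5 mm above the bench, in a 6 mm high ring (its nest, 49 mm inside); origin at the middle of its underside, z up
- lid (a joint): how far the jar's lid (50 mm diameter, 11 mm thick) is pressed down (m): 0 to 0.001 at the start, perched on the rim; 0.006 = fully home. It takes about 5 N and stays where it is pushed; the lever on its stop puts it fully home
- gem_jar_0: closed gem jar with a white lid, on the bench, 50 mm diameter, 24 mm high, origin under its middle; bystander
- gem_jar_1: closed gem jar with a white lid, on the bench, 50 mm diameter, 24 mm high, origin under its middle; bystander
- steel_dish: shallow round steel dish on the bench, 83 mm diameter, 13 mm high, origin under its middle; bystander
There are look-alikes about, which are no part of the job. Leave any orange, purple or yellow look-alike of the part that bears stop_ball alone.

How it is judged:
On the way, in this order (a step that is already met when the one before it is completed fails the run):
1. the press has pushed the jar's lid home (value of joint lid above 0.005 m and value of joint lever above 0.38 rad), for 0.1 s.
2. the lever is back up at rest (value of joint lever below 0.06 rad and value of joint lid above 0.005 m), for 0.1 s.
At the end, for the whole second after the job is handed in: notch within 2.2 mm of the stop's ball along the rail, ball standing out more than 0.5 mm; carriage still; fingers on its knob with more than 2 N; lever up (below 0.06 rad); lid pressed more than 5 of 6 mm; jar upright (0.1 rad) on the carriage, within 42 mm of the notch point (all of step 2 and y of notch in the frame of stop_ball between -0.0022 and 0.0022 m and value of joint ball above 0.0005 m and velocity of joint slide between -0.005 and 0.005 m/s and contact force between the fingers and carriage above 2 N and horizontal distance between jar and notch below 0.042 m and z of jar in the frame of press below 0.048 m and angle between jar's own z axis and vertical below 0.1 rad); the arm keeps its last pose, push and grip.
It fails at once if the lever flew back up (faster than 1.5 rad/s while more than 0.1 rad from rest) (velocity of joint lever below -1.5 rad/s and value of joint lever above 0.1 rad).
It fails at once if the jar was tipped (angle between jar's own z axis and vertical above 0.35 rad).
It fails at once if a bystander jar or the dish was moved by more than 20 mm (distance of any of gem_jar_0, gem_jar_1, steel_dish from where it was at the start of the episode above 0.02 m).
It also fails if it takes over 59 s, if anything falls off the work surface, if the arm or the gripper's body presses on something with over 40 N, if the wrist force passes 120 N, or if a joint passes its speed limit or range.

## Working session

There is one attempt and no reset: what is moved stays moved. The work goes in short steps, Python scripts to look and compute and a tool call to move; the robot and the scene stay as the last step left them, time stands still between calls to the robot, and variables do not carry over. Pictures are saved under pics/ and viewed, and the job is handed in when it is done.

Besides the shell and the picture viewer there is one more tool, called after "Request:" by a JSON object that holds its "op" and its "data", one argument or row to a line. servo_tool: Moves the arm, as the interface text tells. Its arguments: {"type":"object","properties":{"increments":{"type":"string"},"grip_force":{"type":"number"}},"required":["increments"]}

```bash
mkdir -p pics; ls
cat > h.py <<'E'
import numpy as np, cv2
from plant import ctrl
def snap(n,tag):
    ci=ctrl.camera_info(n); im,d=ctrl.read_camera(n)
    np.savez(f'pics/{tag}.npz',im=im,d=d,K=ci['camera_matrix'],T=ci['world_to_cam'])
    cv2.imwrite(f'pics/{tag}.png',cv2.cvtColor(im,cv2.COLOR_RGB2BGR)); return im,d
def load(tag):
    z=np.load(f'pics/{tag}.npz'); return z['im'],z['d'],np.array(z['K']),np.array(z['T'])
def ray(K,T,u,v):
    Ti=np.linalg.inv(T); d=Ti[:3,:3]@np.linalg.inv(K)@np.array([u,v,1.]); return Ti[:3,3],d
def onplane(K,T,u,v,z):
    o,d=ray(K,T,u,v); return o+d*(z-o[2])/d[2]
def bydepth(K,T,u,v,dep):
    o,d=ray(K,T,u,v); return o+d*dep
def proj(K,T,p):
    c=T[:3,:3]@np.asarray(p)+T[:3,3]; q=K@c; return q[:2]/q[2]
def tri(rays):
    A=np.zeros((3,3));b=np.zeros(3)
    for o,d in rays:
        d=d/np.linalg.norm(d);M=np.eye(3)-np.outer(d,d);A+=M;b+=M@o
    return np.linalg.solve(A,b)
E
python3 - <<'E'
from h import *
for n in ['scene','top','wrist']: snap(n,n+'0')
s=ctrl.get_state(); print({k:np.round(v,3) for k,v in s.items()})
for n in ['scene','top']:
    T=ctrl.camera_info(n)['world_to_cam']; print(n,np.round(np.linalg.inv(T),3).tolist())
E
```

```text
pics
{'time': np.float64(0.15), 'qpos': array([ 1.06 ,  0.287,  1.578, -0.   ,  1.279, -0.15 ]), 'dq': array([ 0.   , -0.004, -0.005, -0.001, -0.001, -0.001]), 'joint_efforts': array([ 1.0000e-03, -4.0661e+01, -2.9314e+01, -0.0000e+00,  4.0000e-03,
        0.0000e+00]), 'eef_pos': array([0.238, 0.631, 0.244]), 'tcp_rot': array([ 0.179,  0.984, -0.001, -0.   ]), 'contact_force': array([ 0.34 , -0.013,  1.018]), 'wrist_torque': array([-0.044,  0.016, -0.021]), 'opening': np.float64(0.999)}
scene [[0.779, -0.395, 0.487, 0.057], [-0.627, -0.499, 0.598, -0.503], [0.007, -0.771, -0.637, 0.8], [0.0, 0.0, 0.0, 1.0]]
top [[-0.012, -0.996, 0.094, 0.436], [-1.0, 0.011, -0.009, 0.091], [0.008, -0.094, -0.996, 1.129], [0.0, 0.0, 0.0, 1.0]]
```

View pics/scene0.png

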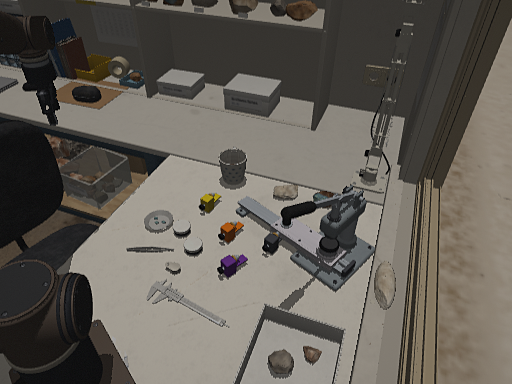

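View pics/top0.png

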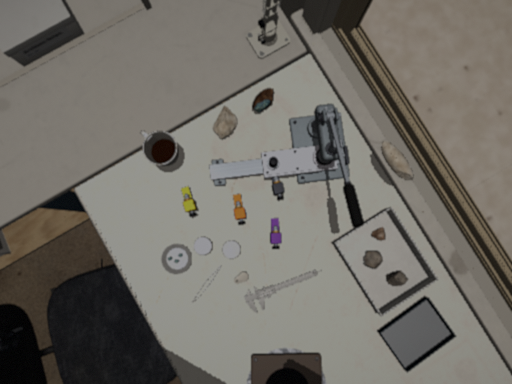

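View pics/wrist0.png

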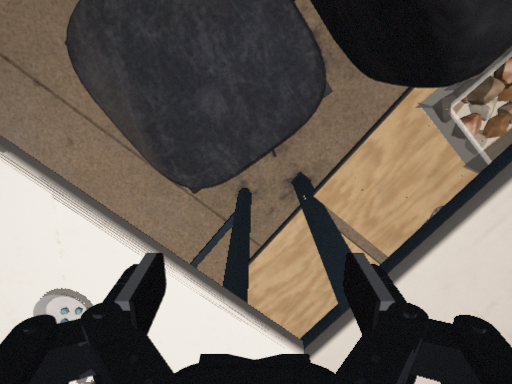

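Run:
```python
import cv2
a=cv2.imread('pics/top0.png')[80:260,170:400]; cv2.imwrite('pics/top0c.png',cv2.resize(a,None,fx=3.4,fy=3.3,interpolation=cv2.INTER_CUBIC))
a=cv2.imread('pics/scene0.png')[170:300,190:390]; cv2.imwrite('pics/scene0c.png',cv2.resize(a,None,fx=4,fy=4,interpolation=cv2.INTER_CUBIC))
```

```text
(no output)
```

View pics/top0c.png

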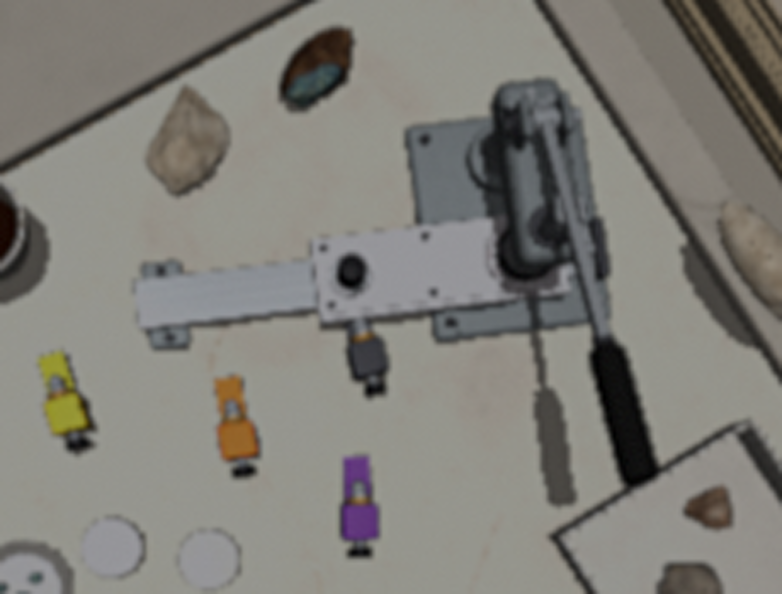

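View pics/scene0c.png

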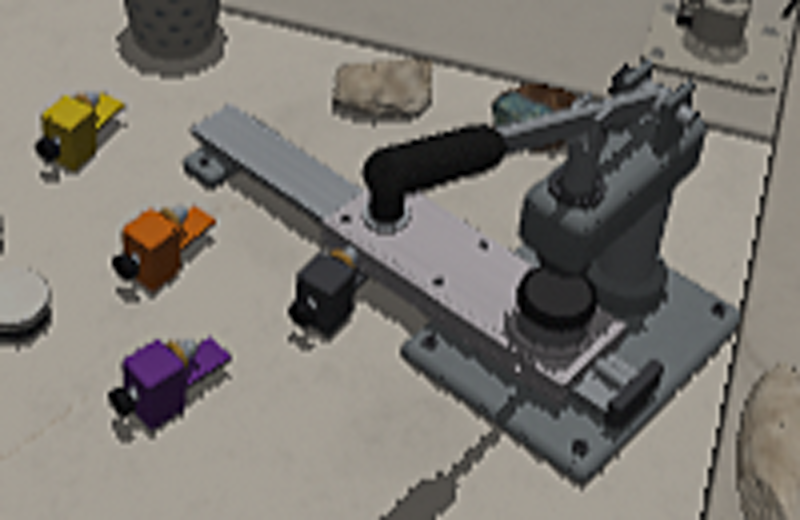

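Run:
```python
from h import *
im,d,K,T=load('top0'); im2,d2,K2,T2=load('scene0')
hsv=cv2.cvtColor(im,cv2.COLOR_RGB2HSV); hs2=cv2.cvtColor(im2,cv2.COLOR_RGB2HSV)
def comps(h,x0,x1,y0,y1,vmax):
    m=((h[...,2]<vmax)).astype(np.uint8); mm=np.zeros_like(m); mm[y0:y1,x0:x1]=m[y0:y1,x0:x1]
    n,l,st,c=cv2.connectedComponentsWithStats(mm)
    for i in range(1,n):
        if st[i,4]>15:
            r=cv2.minAreaRect(np.argwhere(l==i)[:,::-1].astype(np.float32))
            print(i,st[i].tolist(),np.round(c[i],1),[np.round(a,1) for a in r])
    return l
for vm in (40,):
    print('top');l=comps(hsv,200,400,80,260,vm)
    print('scene');l2=comps(hs2,190,390,170,300,vm)
for (u,v) in [(273,160),(353,205),(350,190),(356,216),(278,188),(240,160),(260,165),(290,158)]:
    print((u,v),d[v,u],np.round(bydepth(K,T,u,v,d[v,u]),3))
print('scene')
for (u,v) in [(287,217),(300,211),(287,212),(270,240),(330,244),(335,205)]:
    print((u,v),d2[v,u],np.round(bydepth(K2,T2,u,v,d2[v,u]),3))
```

```text
top
2 [375, 80, 25, 39, 158] [387.9  97.1] [array([388.6,  98. ]), array([44.9,  4. ]), np.float64(57.4)]
5 [255, 93, 7, 8, 17] [258.5  96. ] [array([258. ,  96.5]), array([2.1, 9.2]), np.float64(45.0)]
9 [264, 100, 8, 9, 19] [268.2 104.3] [array([268. , 104.7]), array([ 2.4, 10. ]), np.float64(36.9)]
16 [312, 111, 24, 54, 322] [319.4 139. ] [array([319.9, 138. ]), array([54. , 17.8]), np.float64(73.9)]
21 [328, 141, 9, 15, 60] [332.  149.2] [array([331.5, 148.6]), array([13.5,  7.3]), np.float64(58.0)]
23 [270, 158, 7, 9, 50] [272.9 162.1] [array([273., 162.]), array([8., 6.]), np.float64(90.0)]
26 [344, 182, 20, 46, 434] [352.7 205.1] [array([352.2, 203.9]), array([46. , 10.6]), np.float64(73.8)]
scene
9 [342, 186, 12, 8, 29] [346.  189.7] [array([347.1, 188.4]), array([ 5.2, 12.4]), np.float64(53.1)]
13 [353, 193, 10, 16, 49] [357.6 200.6] [array([357.3, 200.3]), array([ 6.5, 16.5]), np.float64(14.0)]
23 [281, 201, 38, 25, 444] [296.7 211.1] [array([297.2, 209.8]), array([17.2, 38.8]), np.float64(60.0)]
30 [199, 204, 6, 6, 25] [201.7 206.9] [array([202., 207.]), array([5.7, 4.2]),
[... 943 characters left out ...]
, 15, 15, 65] [347.3 270.8] [array([348.3, 268.8]), array([ 5.7, 19.1]), np.float64(45.0)]
(273, 160) 1.0502714 [0.614 0.031 0.091]
(353, 205) 0.8316039 [ 0.482 -0.122  0.3  ]
(350, 190) 0.8510129 [ 0.515 -0.121  0.284]
(356, 216) 0.82263476 [ 0.459 -0.126  0.307]
(278, 188) 1.0907288 [0.545 0.015 0.044]
(240, 160) 1.1388237 [0.63  0.119 0.003]
(260, 165) 1.1133636 [0.612 0.063 0.027]
(290, 158) 1.0937676 [ 0.627 -0.018  0.049]
scene
(287, 217) 0.72390956 [ 0.439 -0.138  0.298]
(300, 211) 0.73941886 [ 0.471 -0.14   0.297]
(287, 212) 0.7229333 [ 0.442 -0.133  0.306]
(270, 240) 1.023809 [0.538 0.012 0.043]
(330, 244) 0.9712382 [ 0.627 -0.114  0.075]
(335, 205) 0.88516355 [ 0.62  -0.111  0.208]
```

```bash
cat > seg.py <<'E'
from h import *
def cloud(tag):
    im,d,K,T=load(tag); v,u=np.mgrid[0:d.shape[0],0:d.shape[1]]
    Ti=np.linalg.inv(T); p=np.stack([u,v,np.ones_like(u)],-1)@np.linalg.inv(K).T*d[...,None]
    return im,d,p@Ti[:3,:3].T+Ti[:3,3]
E
python3 - <<'E'
from seg import *
im,d,P=cloud('top0')
hsv=cv2.cvtColor(im,cv2.COLOR_RGB2HSV)
# carriage
x,y,z=P[...,0],P[...,1],P[...,2]
reg=(x>.5)&(x<.72)&(y>-.2)&(y<.2)&(d>0)
for nm,lo,hi in [('carr',.038,.052),('rail',.024,.036),('knob',.08,.1),('grip',.27,.33)]:
    m=reg&(z>lo)&(z<hi) if nm!='grip' else (z>lo)&(z<hi)&(hsv[...,2]<45)&(x>.4)&(x<.6)&(y<0)&(y>-.2)
    n,l,st,c=cv2.connectedComponentsWithStats(m.astype(np.uint8)); 
    i=1+np.argmax(st[1:,4]); q=P[l==i]
    if nm=='rail':
        pass
    r=cv2.minAreaRect((q[:,:2]*1000).astype(np.float32))
    print(nm,st[i].tolist(),'z',np.median(q[:,2]).round(4),q[:,2].std().round(4),r,'mean',q.mean(0).round(4))
    if nm=='carr': m1=m
    o=im.copy(); o[l==i]=[255,0,0]; cv2.imwrite(f'pics/m_{nm}.png',cv2.resize(o[80:260,170:400,::-1],None,fx=3,fy=3))
E
```

```text
carr [261, 145, 77, 49, 1589] z 0.045 0.0023 ((598.4656982421875, -46.75225830078125), (118.89514923095703, 203.40721130371094), 6.6165547370910645) mean [ 0.6119 -0.0246  0.0451]
rail [211, 158, 53, 22, 793] z 0.0301 0.002 ((602.8456420898438, 129.308349609375), (42.56315994262695, 145.46786499023438), 6.582502841949463) mean [0.6022 0.1287 0.0301]
knob [269, 156, 9, 10, 65] z 0.0903 0.0029 ((614.14990234375, 30.158048629760742), (21.214189529418945, 22.957237243652344), 89.50606536865234) mean [0.6132 0.0297 0.0899]
grip [344, 182, 20, 45, 438] z 0.2957 0.0107 ((486.1755676269531, -123.2618408203125), (96.7015151977539, 20.45012664794922), 7.852427005767822) mean [ 0.4828 -0.123   0.295 ]
```

View pics/m_carr.png

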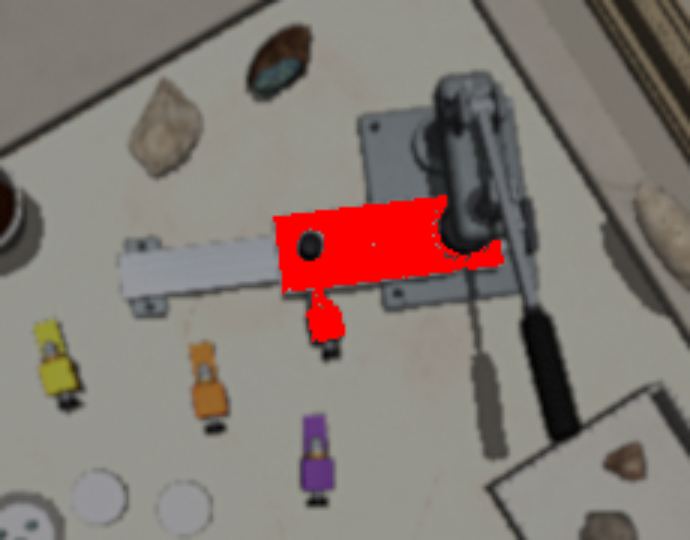

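```bash
cat > mv.py <<'E'
from h import *
from scipy.spatial.transform import Rotation as R
YAW=np.deg2rad(6.6)
def press(yaw=YAW): return np.array([[np.cos(yaw),-np.sin(yaw),0],[np.sin(yaw),np.cos(yaw),0],[0,0,1]])
def downR(yaw,tilt=0,flip=1):
    # tool y along +-press y, z down
    y=flip*np.array([-np.sin(yaw),np.cos(yaw),0]); z=np.array([0,0,-1.]); x=np.cross(y,z)
    return R.from_matrix(np.stack([x,y,z],1))
def go(p,Rt):
    s=ctrl.get_state(); R0=R.from_quat(s['tcp_rot']); 
    print('t',round(float(s['time']),2),'pos',np.round(s['eef_pos'],4),'q',np.round(s['qpos'],2),'F',np.round(s['contact_force'],1),'op',round(float(s['opening']),3))
    print('rotvec',np.round((R0.inv()*Rt).as_rotvec(),4),'shift cm',np.round(R0.inv().apply(np.array(p)-s['eef_pos'])*100,2))
E
python3 - <<'E'
from mv import *
im,d,K,T=load('top0'); im2,d2,K2,T2=load('scene0')
# grip centre: mask centroids in both views
print('grip tri',tri([ray(K,T,352.4,204.5),ray(K2,T2,297.2,209.8)]))
for p in [(.614,.03,.0905),(.614,.03,.0445)]: print('knob in scene',proj(K2,T2,p))
for f in(1,-1):
    print(f); go([.48,.3,.38],downR(YAW,flip=f)); go([.485,-.126,.35],downR(YAW,flip=f))
print(R.from_quat(ctrl.get_state()['tcp_rot']).as_matrix().round(3))
E
```

```text
grip tri [ 0.48259519 -0.12423444  0.28231451]
knob in scene [287.64359795 210.95699649]
knob in scene [286.57106577 223.11420709]
1
t 0.15 pos [0.238  0.6311 0.2442] q [ 1.06  0.29  1.58 -0.    1.28 -0.15] F [ 0.3 -0.   1. ] op 0.999
rotvec [-0.0018 -0.0007 -0.476 ] shift cm [-34.32 -22.46 -13.55]
t 0.15 pos [0.238  0.6311 0.2442] q [ 1.06  0.29  1.58 -0.    1.28 -0.15] F [ 0.3 -0.   1. ] op 0.999
rotvec [-0.0018 -0.0007 -0.476 ] shift cm [-49.83 -62.14 -10.47]
-1
t 0.15 pos [0.238  0.6311 0.2442] q [ 1.06  0.29  1.58 -0.    1.28 -0.15] F [ 0.3 -0.   1. ] op 0.999
rotvec [-1.0000e-03  2.4000e-03  2.6656e+00] shift cm [-34.32 -22.46 -13.55]
t 0.15 pos [0.238  0.6311 0.2442] q [ 1.06  0.29  1.58 -0.    1.28 -0.15] F [ 0.3 -0.   1. ] op 0.999
rotvec [-1.0000e-03  2.4000e-03  2.6656e+00] shift cm [-49.83 -62.14 -10.47]
[[-0.936  0.353 -0.001]
 [ 0.353  0.936 -0.002]
 [ 0.    -0.002 -1.   ]]
```

Request:
{"op": "servo_tool", "data": {
  "increments": "-0.002 0 -0.12 -4 -2.5 -4 8.5; -0.002 0 -0.24 -8 -5 -8 8.5; -0.002 0 -0.36 -12 -8 -11 8.5; -0.002 0 -0.476 -16 -10.5 -13.5 8.5; -0.002 0 -0.476 -19.5 -13 -13.5 8.5; -0.002 0 -0.476 -23 -15 -13.5 8.5; -0.002 0 -0.476 -26.5 -17.5 -13.5 8.5; -0.002 0 -0.476 -30 -20 -13.5 8.5; -0.002 0 -0.476 -34.3 -22.5 -13.5 8.5; -0.002 0 -0.476 -34.3 -22.5 -13.5 8.5"
}}

```text
time: 0.98
eef_pos: [0.462, 0.3228, 0.3792]
tcp_rot: [-0.058, 0.998, 0.001, 0.0]
contact_force: [0.7, 1.3, 0.3]
opening: 0.991
```

Run:
```python
from mv import *
go([.49,.1,.40],downR(YAW)); go([.483,-.125,.35],downR(YAW))
snap('wrist','w1'); print(np.linalg.inv(ctrl.camera_info('wrist')['world_to_cam']).round(3))
```

```text
t 0.98 pos [0.462  0.3228 0.3792] q [ 0.43 -0.03  1.69  0.    1.49 -1.26] F [0.7 1.3 0.3] op 0.991
rotvec [0.0021 0.0008 0.0002] shift cm [ -0.22 -22.45  -2.13]
t 0.98 pos [0.462  0.3228 0.3792] q [ 0.43 -0.03  1.69  0.    1.49 -1.26] F [0.7 1.3 0.3] op 0.991
rotvec [0.0021 0.0008 0.0002] shift cm [  3.07 -44.73   2.82]
[[-0.108  0.941  0.322  0.385]
 [ 0.994  0.104  0.031  0.308]
 [-0.004  0.323 -0.946  0.508]
 [ 0.     0.     0.     1.   ]]
```

View pics/w1.png

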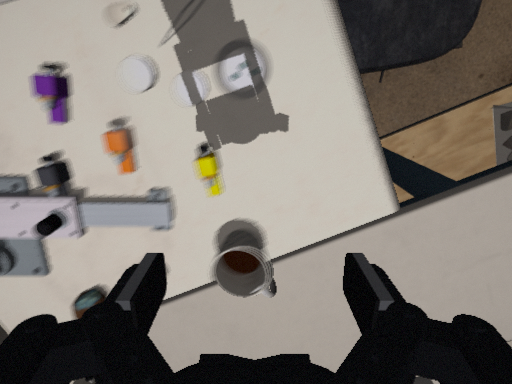

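Request:
{"op": "servo_tool", "data": {
  "increments": "0 0 0 0.3 -4 -0.5 8.5; 0 0 0 0.6 -8 -1 8.5; 0 0 0 1 -12 -1.5 8.5; 0 0 0 1.3 -16 -2 8.5; 0 0 0 1.7 -20 -2 8.5; 0 0 0 2 -24 -2 8.5; 0 0 0 2.2 -27 -2 8.5; 0 0 0 2.2 -28 -2 8.5; 0 0 0 2.2 -28 -2 8.5; 0 0 0 2.2 -28 -2 8.5"
}}

```text
time: 1.87
eef_pos: [0.4716, 0.0442, 0.3982]
tcp_rot: [-0.057, 0.998, 0.001, -0.0]
contact_force: [-0.4, 0.1, -0.4]
opening: 0.991
```

Run:
```python
from mv import *
go([.483,-.125,.38],downR(YAW))
snap('wrist','w2')
```

```text
t 1.87 pos [0.4716 0.0442 0.3982] q [-0.12 -0.25  1.85  0.    1.54 -1.81] F [-0.4  0.1 -0.4] op 0.991
rotvec [ 0.0029  0.0001 -0.0009] shift cm [  0.8  -16.95   1.77]
```

View pics/w2.png

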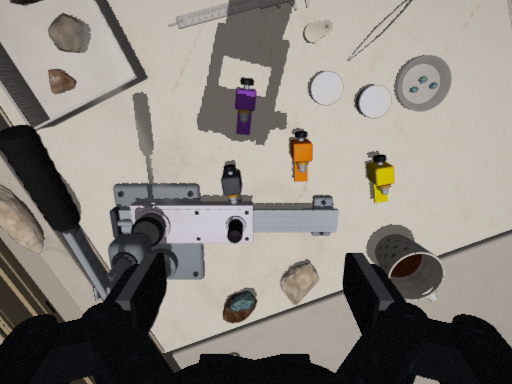

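Run:
```python
from seg import *
a=cv2.imread('pics/w2.png')[150:290,100:350]; cv2.imwrite('pics/w2c.png',cv2.resize(a,None,fx=3.2,fy=3.2,interpolation=cv2.INTER_CUBIC))
im,d,P=cloud('w2')
for u,v in [(235,224),(235,240),(231,181),(231,172),(234,195),(233,200),(248,240),(150,230),(45,185)]: print((u,v),P[v,u].round(4))
```

```text
(235, 224) [0.6016 0.0277 0.0685]
(235, 240) [0.6185 0.0306 0.0907]
(231, 181) [0.5366 0.0141 0.0489]
(231, 172) [0.527  0.0119 0.03  ]
(234, 195) [0.5603 0.021  0.0469]
(233, 200) [0.5704 0.0201 0.0436]
(248, 240) [0.6389 0.0524 0.0466]
(150, 230) [ 0.6235 -0.1052  0.0764]
(45, 185) [ 0.4813 -0.1193  0.295 ]
```

View pics/w2c.png

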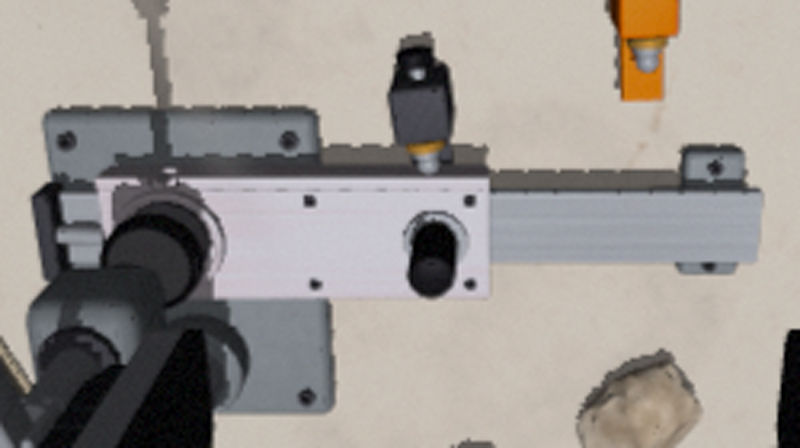

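Run:
```python
from mv import *
im,d,K,T=load('w2')
a=np.array(onplane(K,T,153.1,203.7,.0375)); b=onplane(K,T,233.7,202.4,.0375)
Rp=press()
print(a,b,'slide',Rp[:,1]@(b-a),Rp[:,0]@(b-a))
c=im[190:215,140:170]; e=im[185:210,220:250]
cv2.imwrite('pics/w2d.png',cv2.resize(np.hstack([c,e])[...,::-1],None,fx=13,fy=13,interpolation=cv2.INTER_CUBIC))
# carriage flank edge direction
for u in (170,200,215,245): 
    print(u,im[196:212,u].sum(1)//3)
```

```text
[ 0.59426235 -0.11238686  0.0375    ] [0.57675546 0.02146175 0.0375    ] slide 0.13497375320505453 -0.002006696463006016
170 [137 135 125  82  80  77  75  78  79 124 198 198 195 183 195 197]
200 [ 80  79  75  76  68  59  55  55  69 129 203 202 197 184 201 203]
215 [ 95  96  95  99  90  72  56  59  66 129 202 202 199 192 202 204]
245 [ 95  93  93  93  89  72  60  56  65 129 200 202 199 194 189 114]
```

View pics/w2d.png

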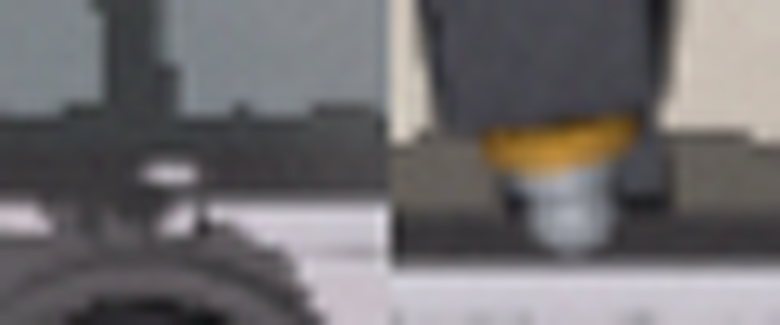

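Request:
{"op": "servo_tool", "data": {
  "increments": "0.003 0 0 0 -4 0 8.5; 0.003 0 0 0.3 -8 0.5 8.5; 0.003 0 0 0.5 -12 1 8.5; 0.003 0 0 0.8 -15 2 8.5; 0.003 0 0 0.8 -17 3 8.5; 0.003 0 0 0.8 -17 4 8.5; 0.003 0 0 0.8 -17 4.5 8.5; 0.003 0 0 0.8 -17 4.8 8.5; 0.003 0 0 0.8 -17 4.8 8.5; 0.003 0 0 0.8 -17 4.8 8.5"
}}

```text
time: 2.75
eef_pos: [0.4836, -0.1243, 0.3506]
tcp_rot: [-0.059, 0.998, -0.001, 0.001]
contact_force: [-0.5, -0.3, 0.3]
opening: 1.002
```

Run:
```python
from mv import *
go([.4826,-.1245,.278],downR(YAW))
snap('wrist','w3')
```

```text
t 2.75 pos [ 0.4836 -0.1243  0.3506] q [-0.45 -0.17  1.87 -0.    1.45 -2.14] F [-0.5 -0.3  0.3] op 1.002
rotvec [-0.0012  0.0012  0.0024] shift cm [0.11 0.   7.26]
```

View pics/w3.png

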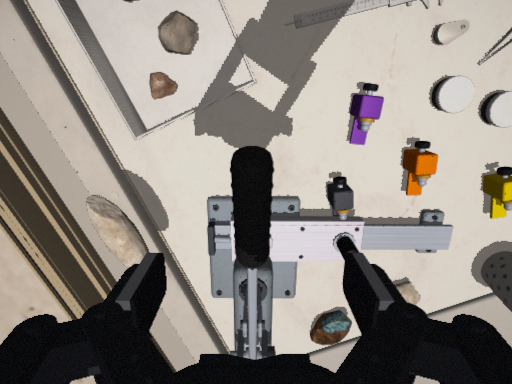

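Request:
{"op": "servo_tool", "data": {
  "increments": "0 0 0 0 0 2 8.5; 0 0 0 0 0 4 8.5; 0 0 0 0.1 0 6 8.5; 0 0 0 0.1 0 7.2 8.5; 0 0 0 0.1 0 7.2 6; 0 0 0 0.1 0 7.2 4; 0 0 0 0.1 0 7.2 2; 0 0 0 0.1 0 7.2 1; 0 0 0 0.1 0 7.2 1; 0 0 0 0.1 0 7.2 1",
  "grip_force": 50
}}

```text
time: 3.63
eef_pos: [0.4829, -0.1262, 0.2798]
tcp_rot: [-0.058, 0.998, -0.001, 0.001]
contact_force: [-0.4, 0.9, 2.3]
opening: 0.279
```

Request:
{"op": "servo_tool", "data": {
  "increments": "0 0 0 0 0 0 1; 0 0 0 0 0 0 1; 0 0 0 0 0 0 1; 0 0 0 0 0 0 1; 0 0 0 0 0 0 1"
}}

```text
time: 4.05
eef_pos: [0.4826, -0.1262, 0.2791]
tcp_rot: [-0.058, 0.998, -0.001, 0.001]
contact_force: [-1.1, 0.8, 5.2]
opening: 0.281
```

Run:
```python
from mv import *
go([.4826,-.1245,.278],downR(YAW))
snap('scene','s4')
a=cv2.imread('pics/s4.png')[100:320,190:400]; cv2.imwrite('pics/s4c.png',cv2.resize(a,None,fx=2.7,fy=2.7,interpolation=cv2.INTER_CUBIC))
```

```text
t 4.05 pos [ 0.4826 -0.1262  0.2791] q [-0.46 -0.14  1.96 -0.    1.31 -2.14] F [-1.1  0.8  5.2] op 0.281
rotvec [-0.002   0.0017 -0.    ] shift cm [-0.01  0.17  0.11]
```

View pics/s4c.png

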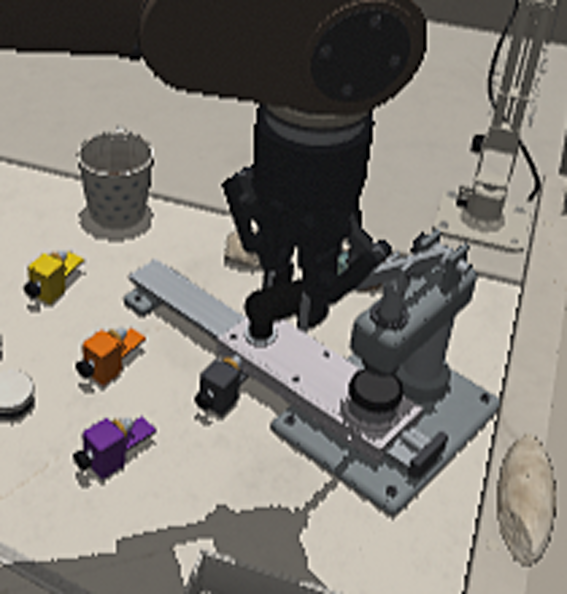

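Request:
{"op": "servo_tool", "data": {
  "increments": "0 0 0 0.25 0 0.6 1; 0 0 0 0.6 0 1.7 1; 0 0 0 0.9 0 2.8 1; 0 0 0 1.2 0 3.9 1; 0 0 0 1.4 0 4.8 1; 0 0 0 1.6 0 5.8 1; 0 0 0 1.75 0 6.9 1; 0 0 0 1.85 0 7.9 1; 0 0 0 1.9 0 8.8 1; 0 0 0 1.9 0 9.2 1"
}}

```text
time: 4.93
eef_pos: [0.4641, -0.1283, 0.187]
tcp_rot: [-0.057, 0.998, -0.001, 0.001]
contact_force: [-3.7, 1.0, 10.8]
opening: 0.278
```

Request:
{"op": "servo_tool", "data": {
  "increments": "0 0 0 0 0 0.3 1; 0 0 0 0 0 0.6 1; 0 0 0 0 0 0.8 1; 0 0 0 0 0 1 1; 0 0 0 0 0 1 1"
}}

```text
time: 5.35
eef_pos: [0.4642, -0.1283, 0.1778]
tcp_rot: [-0.057, 0.998, -0.001, 0.001]
contact_force: [-3.4, 2.4, 9.6]
opening: 0.28
```

Run:
```python
from mv import *
go([.4826,-.1245,.278],downR(YAW))
snap('scene','s5')
a=cv2.imread('pics/s5.png')[100:320,190:400]; cv2.imwrite('pics/s5c.png',cv2.resize(a,None,fx=2.7,fy=2.7,interpolation=cv2.INTER_CUBIC))
```

```text
t 5.35 pos [ 0.4642 -0.1283  0.1778] q [-0.48 -0.08  2.1   0.    1.12 -2.17] F [-3.4  2.4  9.6] op 0.28
rotvec [-0.0012  0.0024 -0.0003] shift cm [ -1.89   0.16 -10.01]
```

View pics/s5c.png

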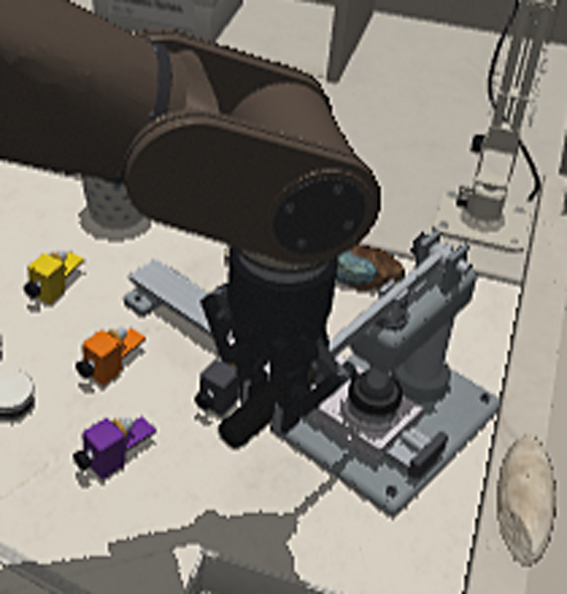

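Request:
{"op": "servo_tool", "data": {
  "increments": "0 0 0 0 0 0.2 1; 0 0 0 -0.05 0 0.4 1; 0 0 0 -0.05 0 0.6 1; 0 0 0 -0.05 0 0.6 1; 0 0 0 -0.05 0 0.6 1"
}}

```text
time: 5.82
eef_pos: [0.4645, -0.1283, 0.1723]
tcp_rot: [-0.057, 0.998, -0.001, 0.001]
contact_force: [-5.3, 2.9, 12.2]
opening: 0.271
```

Run:
```python
from mv import *
go([.4826,-.1245,.278],downR(YAW))
snap('scene','s6')
a=cv2.imread('pics/s6.png')[190:300,260:370]; cv2.imwrite('pics/s6c.png',cv2.resize(a,None,fx=5,fy=5,interpolation=cv2.INTER_CUBIC))
```

```text
t 5.82 pos [ 0.4645 -0.1283  0.1723] q [-0.48 -0.07  2.11 -0.    1.11 -2.17] F [-5.3  2.9 12.2] op 0.271
rotvec [-0.0014  0.0015 -0.0002] shift cm [ -1.85   0.16 -10.56]
```

View pics/s6c.png

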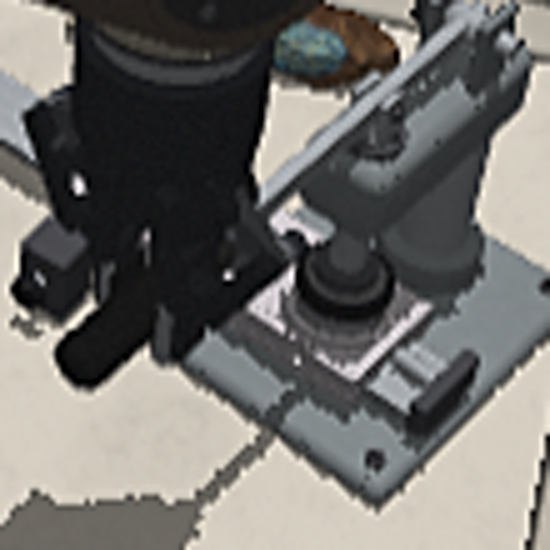

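Request:
{"op": "servo_tool", "data": {
  "increments": "0 0 0 0 0 0.2 1; 0 0 0 0 0 0.4 1; 0 0 0 0 0 0.5 1; 0 0 0 0 0 0.5 1"
}}

```text
time: 6.2
eef_pos: [0.4647, -0.1283, 0.1712]
tcp_rot: [-0.058, 0.998, -0.0, -0.0]
contact_force: [-14.4, 6.4, 29.0]
opening: 0.275
```

Run:
```python
from mv import *
go([.4826,-.1245,.278],downR(YAW))
snap('scene','s7')
im,d,K,T=load('s7'); im2=load('s6')[0]
# grip outer end in the images
a=np.hstack([im2[215:290,260:350],im[215:290,260:350]])[...,::-1]; cv2.imwrite('pics/s7c.png',cv2.resize(a,None,fx=4.4,fy=4.4,interpolation=cv2.INTER_CUBIC))
print(np.abs(im.astype(int)-im2).sum(2)[190:300,260:370].mean())
for u,v in [(275,268),(280,264),(285,258)]: print(bydepth(K,T,u,v,d[v,u]).round(4))
```

```text
t 6.2 pos [ 0.4647 -0.1283  0.1712] q [-0.48 -0.07  2.11 -0.    1.1  -2.17] F [-14.4   6.4  29. ] op 0.275
rotvec [-0.0006 -0.0002  0.0005] shift cm [ -1.82   0.17 -10.68]
5.9699173553719005
[ 0.511  -0.0414 -0.001 ]
[ 0.4235 -0.1442  0.1798]
[ 0.4392 -0.1417  0.1847]
```

View pics/s7c.png

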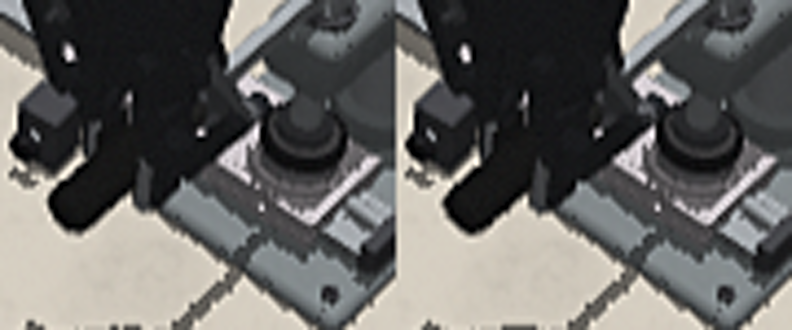

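Request:
{"op": "servo_tool", "data": {
  "increments": "0 0 0 0 0 -0.4 1; 0 0 0 0 0 -0.9 1; 0 0 0 0 0 -1.4 1; 0 0 0 0 0 -1.9 1; 0 0 0 0 0 -2.5 1; 0 0 0 -0.05 0 -3.1 1; 0 0 0 -0.1 0 -3.7 1; 0 0 0 -0.2 0 -4.3 1; 0 0 0 -0.3 0 -4.9 1; 0 0 0 -0.4 0 -5.4 1"
}}

```text
time: 7.08
eef_pos: [0.4675, -0.1279, 0.2196]
tcp_rot: [-0.058, 0.998, -0.001, -0.001]
contact_force: [-2.4, -1.2, 4.5]
opening: 0.278
```

Run:
```python
from mv import *
go([.4826,-.1262,.2791],downR(YAW))
```

```text
t 7.08 pos [ 0.4675 -0.1279  0.2196] q [-0.48 -0.12  2.06 -0.    1.2  -2.16] F [-2.4 -1.2  4.5] op 0.278
rotvec [-0.0013 -0.0016  0.0002] shift cm [-1.51 -0.01 -5.96]
```

Request:
{"op": "servo_tool", "data": {
  "increments": "0 0 0 -0.1 0 -0.6 1; 0 0 0 -0.2 0 -1.2 1; 0 0 0 -0.35 0 -1.8 1; 0 0 0 -0.46 0 -2.4 1; 0 0 0 -0.6 0 -3 1; 0 0 0 -0.8 0 -3.6 1; 0 0 0 -1 0 -4.2 1; 0 0 0 -1.2 0 -4.7 1; 0 0 0 -1.35 0 -5.2 1; 0 0 0 -1.5 0 -5.7 1"
}}

```text
time: 7.92
eef_pos: [0.484, -0.126, 0.2764]
tcp_rot: [-0.057, 0.998, -0.001, 0.002]
contact_force: [7.7, -1.8, -2.0]
opening: 0.275
```

Request:
{"op": "servo_tool", "data": {
  "increments": "0 0 0 -0.05 0 -0.2 1; 0 0 0 -0.1 0 -0.3 1; 0 0 0 -0.1 0 -0.4 1; 0 0 0 -0.1 0 -0.4 1"
}}

```text
time: 8.25
eef_pos: [0.484, -0.126, 0.2767]
tcp_rot: [-0.058, 0.998, -0.0, 0.0]
contact_force: [7.4, -4.3, -9.4]
opening: 0.277
```

Run:
```python
from mv import *
go([.4826,-.1262,.2791],downR(YAW))
snap('scene','s8')
a=cv2.imread('pics/s8.png')[150:300,230:380]; cv2.imwrite('pics/s8c.png',cv2.resize(a,None,fx=4,fy=4,interpolation=cv2.INTER_CUBIC))
```

```text
t 8.25 pos [ 0.484  -0.126   0.2767] q [-0.46 -0.13  1.96 -0.    1.31 -2.14] F [ 7.4 -4.3 -9.4] op 0.277
rotvec [-0.0006  0.0001 -0.0001] shift cm [ 0.14 -0.01 -0.24]
```

View pics/s8c.png

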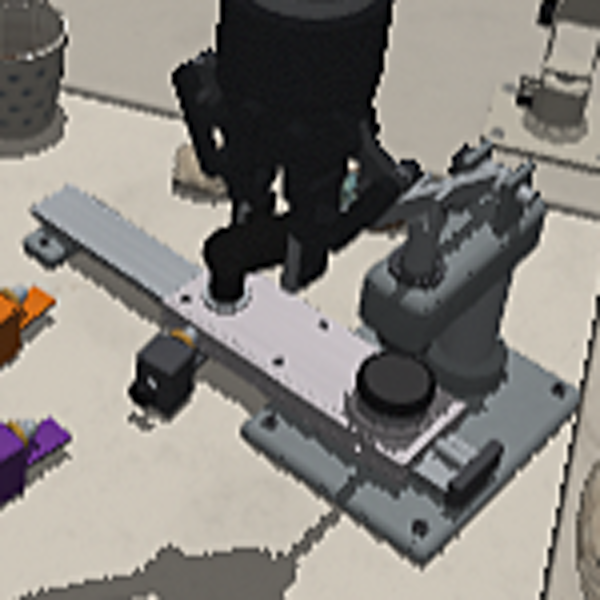

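Request:
{"op": "servo_tool", "data": {
  "increments": "0 0 0 0 0 0 4; 0 0 0 0 0 0 6; 0 0 0 0 0 0 8.5; 0 0 0 0 0 0 8.5; 0 0 0 0 0 0 8.5; 0 0 0 0 0 -2 8.5; 0 0 0 0 0 -5 8.5; 0 0 0 0 0 -8 8.5; 0 0 0 0 0 -11 8.5; 0 0 0 0 0 -11 8.5"
}}

```text
time: 9.13
eef_pos: [0.4854, -0.1264, 0.3984]
tcp_rot: [-0.058, 0.998, -0.004, 0.006]
contact_force: [0.5, -0.2, 1.6]
opening: 0.995
```

Run:
```python
from mv import *
go([.614,.030,.30],downR(YAW)); go([.55,.030,.36],downR(YAW))
snap('wrist','w9')
```

```text
t 9.13 pos [ 0.4854 -0.1264  0.3984] q [-0.46 -0.19  1.8  -0.    1.52 -2.14] F [ 0.5 -0.2  1.6] op 0.995
rotvec [-0.0079  0.0114  0.0001] shift cm [-14.46  14.14   9.89]
t 9.13 pos [ 0.4854 -0.1264  0.3984] q [-0.46 -0.19  1.8  -0.    1.52 -2.14] F [ 0.5 -0.2  1.6] op 0.995
rotvec [-0.0079  0.0114  0.0001] shift cm [-8.17 14.83  3.81]
```

View pics/w9.png

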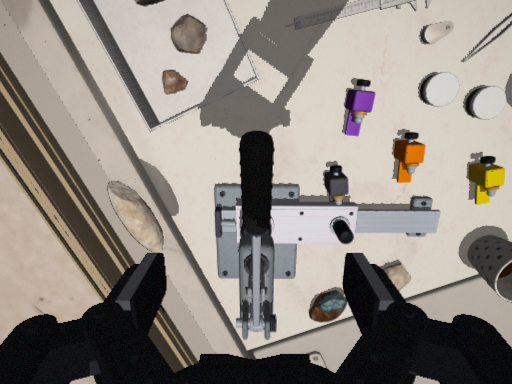

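Run:
```python
from seg import *
from mv import *
for t,b in [('w2',(220,215,252,245)),('w9',(325,215,360,245)),('top0',(262,150,285,172))]:
    im,d,P=cloud(t); K,T=load(t)[2:]
    m=np.zeros(d.shape,bool); m[b[1]:b[3],b[0]:b[2]]=True
    k=m&(P[...,2]>.086)&(P[...,2]<.1); q=P[k]
    r=cv2.minEnclosingCircle((q[:,:2]*1000).astype(np.float32))
    print(t,k.sum(),q.mean(0).round(4),r)
```

```text
w2 169 [0.6114 0.0288 0.0907] ((612.6632080078125, 28.556787490844727), 11.889609336853027)
w9 169 [0.6117 0.0277 0.0906] ((612.339111328125, 28.32845115661621), 11.612542152404785)
top0 58 [0.6135 0.0294 0.0906] ((614.09716796875, 28.891660690307617), 11.599040031433105)
```

Request:
{"op": "servo_tool", "data": {
  "increments": "0 0 0 -2.5 3 0 8.5; 0 0 0 -5 6 0 8.5; -0.008 0.011 0 -7.5 9 0 8.5; -0.008 0.011 0 -10 11 0.5 8.5; -0.008 0.011 0 -12.5 13 2 8.5; -0.008 0.011 0 -14.5 14.1 4 8.5; -0.008 0.011 0 -14.5 14.1 7 8.5; -0.008 0.011 0 -14.5 14.1 10 8.5; -0.008 0.011 0 -14.5 14.1 13 8.5; -0.008 0.011 0 -14.5 14.1 13 8.5"
}}

```text
time: 10.02
eef_pos: [0.6073, 0.0317, 0.2503]
tcp_rot: [-0.058, 0.998, 0.005, -0.014]
contact_force: [-0.2, -0.5, -2.2]
opening: 0.994
```

Run:
```python
from mv import *
snap('wrist','w10'); snap('top','t10')
go([.614,.030,.15],downR(YAW)); go([.614,.030,.066],downR(YAW))
```

```text
t 10.12 pos [0.6106 0.0311 0.2581] q [-0.12  0.15  1.72  0.    1.29 -1.8 ] F [0.2 0.2 1.1] op 0.992
rotvec [ 0.0081 -0.0151  0.    ] shift cm [-0.49 -0.23 10.81]
t 10.12 pos [0.6106 0.0311 0.2581] q [-0.12  0.15  1.72  0.    1.29 -1.8 ] F [0.2 0.2 1.1] op 0.992
rotvec [ 0.0081 -0.0151  0.    ] shift cm [-0.62 -0.3  19.2 ]
```

View pics/w10.png

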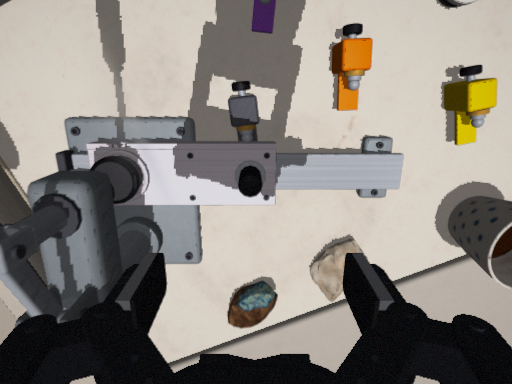

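Run:
```python
from mv import *
im=load('w10')[0]
c=im[70:215,80:290][...,::-1]
cv2.imwrite('pics/w10c.png',cv2.resize(c,None,fx=3.8,fy=3.8,interpolation=cv2.INTER_CUBIC))
```

```text
(no output)
```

View pics/w10c.png

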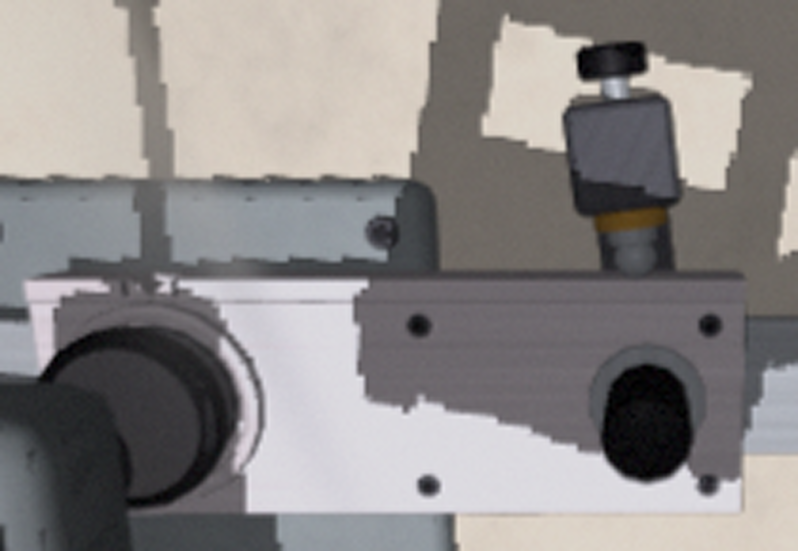

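Run:
```python
from mv import *
im,d,K,T=load('w10'); Rp=press()
n=onplane(K,T,118.9,144,.042); b=onplane(K,T,247.6,140.8,.0375); k=onplane(K,T,250.3,172.6,.0445)
print(n,b,k)
kn=np.array([.613,.0287,.0445])
print('slide from notch',Rp[:,1]@(b-n),'from knob foot',Rp[:,1]@(b-k)+.140,'from knob depth',Rp[:,1]@(b-kn)+.14)
im,d,K,T=load('w2'); b=onplane(K,T,233.7,202.4,.0375); print('w2',Rp[:,1]@(b-kn)+.14, b)
# rail direction: carriage front edge from w10 (z=.0445)
p=onplane(K,T,118.9,144,.0445)
im,d,K,T=load('w10')
g=im.astype(int).sum(2)
pts=[]
for u in (92,98,150,160,170):
    col=g[138:152,u]; i=np.argmax(np.diff(col)); pts.append(onplane(K,T,u,138+i+.5,.0445))
for p in pts: print(p.round(4))
```

```text
[ 0.59579746 -0.11590615  0.042     ] [0.57722876 0.02199409 0.0375    ] [0.61080743 0.02873522 0.0445    ]
slide from notch 0.1391205797882419 from knob foot 0.1371629825908595 from knob depth 0.13744997515129087
w2 0.13697556494985832 [0.57675546 0.02146175 0.0375    ]
[ 0.598  -0.1434  0.0445]
[ 0.5973 -0.1371  0.0445]
[ 0.591  -0.0819  0.0445]
[ 0.5898 -0.0712  0.0445]
[ 0.5886 -0.0606  0.0445]
```

Request:
{"op": "servo_tool", "data": {
  "increments": "0.008 -0.015 0 -0.3 -0.1 4 8.5; 0.008 -0.015 0 -0.5 -0.25 8 8.5; 0.008 -0.015 0 -0.5 -0.25 11 8.5; 0.008 -0.015 0 -0.5 -0.25 12 8.5; 0.008 -0.015 0 -0.5 -0.25 12 8.5"
}}

```text
time: 10.53
eef_pos: [0.6147, 0.0296, 0.1388]
tcp_rot: [-0.057, 0.998, -0.0, 0.001]
contact_force: [-0.3, 0.3, -0.4]
opening: 0.994
```

Run:
```python
from mv import *
snap('wrist','w11')
go([.613,.0288,.066],downR(YAW))
```

```text
t 10.58 pos [0.6163 0.0295 0.1414] q [-0.12  0.26  1.81 -0.    1.07 -1.8 ] F [-0.1 -0.8  0.7] op 0.997
rotvec [-0.0013  0.0056 -0.0002] shift cm [ 0.38 -0.02  7.54]
```

View pics/w11.png

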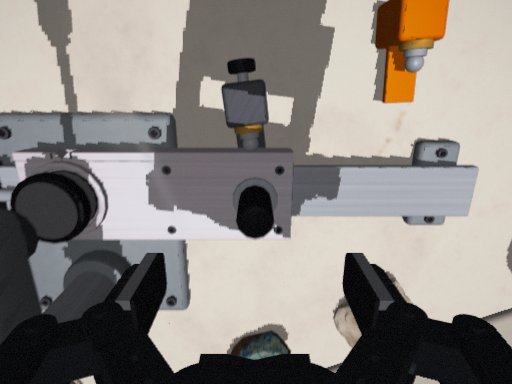

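Request:
{"op": "servo_tool", "data": {
  "increments": "0 0 0 0.2 0 2.5 8.5; 0 0 0 0.3 0 5 8.5; 0 0 0 0.3 0 6.5 8.5; 0 0 0 0.3 0 7.5 8.5; 0 0 0 0.3 0 7.5 8.5; 0 0 0 0.3 0 7.5 6; 0 0 0 0.3 0 7.5 4; 0 0 0 0.3 0 7.5 2; 0 0 0 0.3 0 7.5 1; 0 0 0 0.3 0 7.5 1",
  "grip_force": 40
}}

```text
time: 11.42
eef_pos: [0.6135, 0.0292, 0.066]
tcp_rot: [-0.058, 0.998, -0.001, 0.003]
contact_force: [-0.1, -0.0, -0.7]
opening: 0.292
```

Request:
{"op": "servo_tool", "data": {
  "increments": "0 0 0 0 0 0 1; 0 0 0 0 0 0 1; 0 0 0 0 0 0 1; 0 0 0 0 0 0 1; 0 0 0 0 0 0 1"
}}

```text
time: 11.83
eef_pos: [0.6135, 0.0297, 0.0662]
tcp_rot: [-0.057, 0.998, -0.0, 0.003]
contact_force: [-0.4, 3.2, 5.9]
opening: 0.266
```

Run:
```python
from mv import *
snap('wrist','w12')
go([.613,.0288,.066],downR(YAW))
s=ctrl.get_state(); print(s['wrist_torque'],press().T@s['contact_force'])
```

```text
t 11.88 pos [0.6135 0.0298 0.0661] q [-0.12  0.36  1.85  0.    0.93 -1.8 ] F [-1.4  3.2  5.9] op 0.269
rotvec [-0.0003  0.0056 -0.0003] shift cm [ 0.06 -0.09  0.01]
[ 0.49272825  0.2322252  -0.05407056] [-1.0544276   3.37694362  5.88129118]
```

View pics/w12.png

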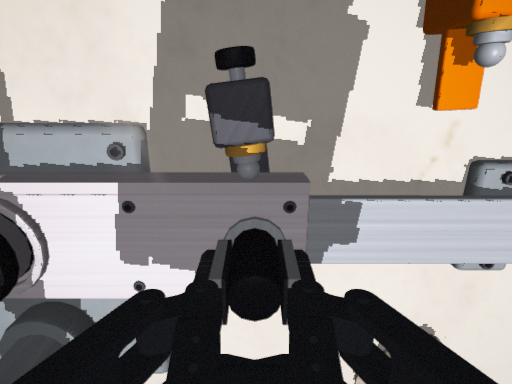

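Request:
{"op": "servo_tool", "data": {
  "increments": "0 0 0 0 0.2 0 1; 0 0 0 0 0.7 0 1; 0 0 0 0 1.4 0 1; 0 0 0 0 2.1 0 1; 0 0 0 0 2.8 0 1; 0 0 0 0 3.5 0 1; 0 0 0 0 4.2 0 1; 0 0 0 0 4.9 0 1; 0 0 0 0 5.6 0 1; 0 0 0 0 6.2 0 1"
}}

```text
time: 12.72
eef_pos: [0.6066, 0.0898, 0.0661]
tcp_rot: [-0.058, 0.998, -0.002, 0.003]
contact_force: [-1.8, -4.7, 5.2]
opening: 0.277
```

Run:
```python
from mv import *
im,d,K,T=load('w12'); b=onplane(K,T,249,176,.0375); Rp=press()
print('slide est',b,Rp[:,1]@(b-np.array([.6135,.0297,.0445]))+.14)
s=ctrl.get_state(); print('moved',Rp.T@(s['eef_pos']-np.array([.6135,.0298,.0661])),Rp.T@s['contact_force'],s['opening'])
```

```text
slide est [0.57720439 0.02177176 0.0375    ] 0.13629601958623905
moved [ 1.79437317e-06  6.04176199e-02 -1.65029639e-05] [-2.32530171 -4.48221068  5.16785374] 0.276569613041946
```

Request:
{"op": "servo_tool", "data": {
  "increments": "0 0 0 0 0.6 0 1; 0 0 0 0 1.3 0 1; 0 0 0 0 2 0 1; 0 0 0 0 2.7 0 1; 0 0 0 0 3.4 0 1; 0 0 0 0 4.1 0 1; 0 0 0 0 4.8 0 1; 0 0 0 0 5.5 0 1; 0 0 0 0 6.2 0 1; 0 0 0 0 6.6 0 1"
}}

```text
time: 13.55
eef_pos: [0.599, 0.1559, 0.0661]
tcp_rot: [-0.058, 0.998, -0.001, 0.003]
contact_force: [-2.4, -4.1, 6.3]
opening: 0.269
```

Request:
{"op": "servo_tool", "data": {
  "increments": "0 0 0 0 0.1 0 1; 0 0 0 0 0.2 0 1; 0 0 0 0 0.3 0 1; 0 0 0 0 0.3 0 1"
}}

```text
time: 13.88
eef_pos: [0.5986, 0.1591, 0.0661]
tcp_rot: [-0.058, 0.998, -0.001, 0.003]
contact_force: [-1.8, -2.0, 6.9]
opening: 0.269
```

Run:
```python
from mv import *
Rp=press();snap('wrist','w13')
s=ctrl.get_state(); print('moved',Rp.T@(s['eef_pos']-np.array([.6135,.0298,.0661])),Rp.T@s['contact_force'],s['opening'])
```

```text
moved [4.35871998e-05 1.30187626e-01 6.36178313e-06] [-1.64244085 -1.07164704  5.80099169] 0.2724469612627029
```

View pics/w13.png

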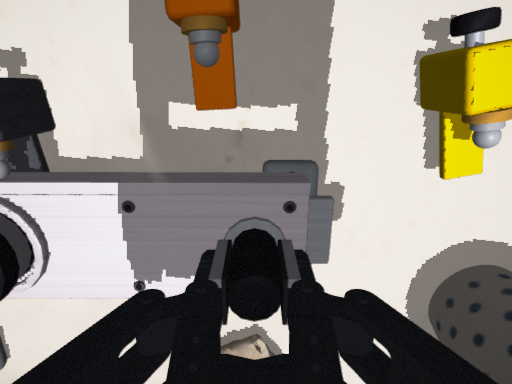

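Request:
{"op": "servo_tool", "data": {
  "increments": "0 0 0 0 0.1 0 1; 0 0 0 0 0.2 0 1; 0 0 0 0 0.2 0 1; 0 0 0 0 0.2 0 1"
}}

```text
time: 14.27
eef_pos: [0.5983, 0.1615, 0.0661]
tcp_rot: [-0.058, 0.998, -0.0, 0.003]
contact_force: [-1.4, 0.1, 6.3]
opening: 0.268
```

Request:
{"op": "servo_tool", "data": {
  "increments": "0 0 0 0 0.1 0 1; 0 0 0 0 0.1 0 1; 0 0 0 0 0.1 0 1"
}}

```text
time: 14.52
eef_pos: [0.5982, 0.1629, 0.0661]
tcp_rot: [-0.058, 0.998, -0.0, 0.003]
contact_force: [-1.7, 1.3, 6.4]
opening: 0.273
```

Request:
{"op": "servo_tool", "data": {
  "increments": "0 0 0 0 0.1 0 1; 0 0 0 0 0.1 0 1; 0 0 0 0 0.1 0 1"
}}

```text
time: 14.77
eef_pos: [0.598, 0.1643, 0.0661]
tcp_rot: [-0.057, 0.998, 0.0, 0.003]
contact_force: [-1.6, 2.2, 6.2]
opening: 0.271
```

```bash
cat > st.py <<'E'
from mv import *
import sys
Rp=press()
snap('scene',sys.argv[1])
s=ctrl.get_state(); print('moved mm',(1000*Rp.T@(s['eef_pos']-np.array([.6135,.0298,.0661]))).round(2),'F press',(Rp.T@s['contact_force']).round(1),'tq',s['wrist_torque'].round(2),s['opening'],'t',s['time'])
a=cv2.imread(f'pics/{sys.argv[1]}.png')[200:290,230:350]; cv2.imwrite(f'pics/{sys.argv[1]}c.png',cv2.resize(a,None,fx=6,fy=6,interpolation=cv2.INTER_CUBIC))
E
python3 st.py s14
```

```text
moved mm [ 5.0000e-02  1.3544e+02 -1.0000e-02] F press [-1.5  3.1  6.4] tq [ 0.41  0.31 -0.  ] 0.27078429536293414 t 14.8167
```

View pics/s14c.png

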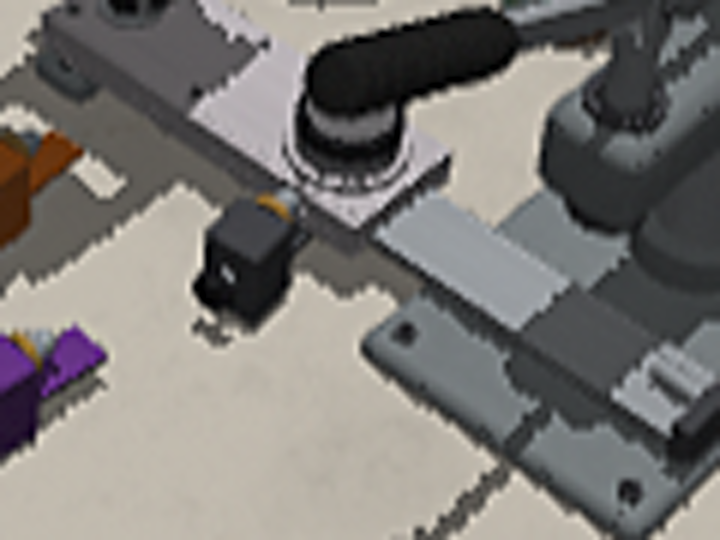

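Request:
{"op": "servo_tool", "data": {
  "increments": "0 0 0 0 0.1 0 1; 0 0 0 0 0.1 0 1; 0 0 0 0 0.1 0 1"
}}

```text
time: 15.07
eef_pos: [0.5979, 0.1655, 0.0661]
tcp_rot: [-0.057, 0.998, 0.0, 0.003]
contact_force: [-2.2, 3.6, 6.7]
opening: 0.272
```

```bash
python3 st.py s15
```

```text
moved mm [4.000e-02 1.366e+02 2.000e-02] F press [-2.   3.4  6.3] tq [ 0.46  0.32 -0.  ] 0.27069936957500323 t 15.1167
```

Request:
{"op": "servo_tool", "data": {
  "increments": "0 0 0 0 0.1 0 1; 0 0 0 0 0.1 0 1; 0 0 0 0 0.1 0 1"
}}

```text
time: 15.37
eef_pos: [0.5978, 0.1658, 0.0661]
tcp_rot: [-0.058, 0.998, -0.0, 0.003]
contact_force: [-1.6, 1.4, 6.3]
opening: 0.272
```

```bash
python3 st.py s16
```

```text
moved mm [7.0000e-02 1.3689e+02 2.0000e-02] F press [-1.2  0.9  5.7] tq [ 0.18  0.28 -0.07] 0.26892718292022955 t 15.4167
```

Request:
{"op": "servo_tool", "data": {
  "increments": "0 0 0 0 0.05 0 1; 0 0 0 0 0.05 0 1; 0 0 0 0 0.05 0 1"
}}

```text
time: 15.67
eef_pos: [0.5978, 0.1658, 0.0661]
tcp_rot: [-0.058, 0.998, -0.001, 0.003]
contact_force: [-1.9, -0.4, 5.8]
opening: 0.271
```

```bash
python3 st.py s17
python3 - <<'E'
from mv import *
snap('wrist','w17'); snap('top','t17')
a=load('w17')[0][140:220,0:120][...,::-1]; b=load('t17')[0][120:220,200:340][...,::-1]
cv2.imwrite('pics/w17c.png',cv2.resize(a,None,fx=6,fy=6,interpolation=cv2.INTER_CUBIC)); cv2.imwrite('pics/t17c.png',cv2.resize(b,None,fx=5,fy=5,interpolation=cv2.INTER_CUBIC))
E
```

```text
moved mm [ 7.0000e-02  1.3691e+02 -1.0000e-02] F press [-1.7 -0.4  7.5] tq [0.04 0.26 0.02] 0.27372739782862404 t 15.7167
```

View pics/s17c.png

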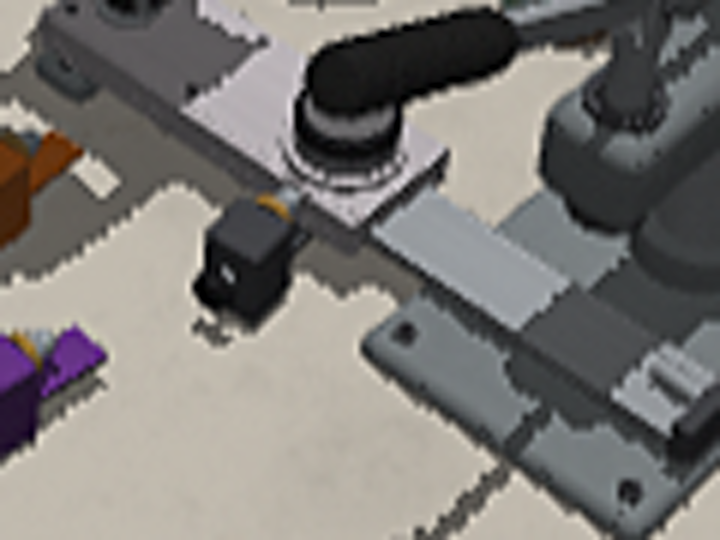

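View pics/w17c.png

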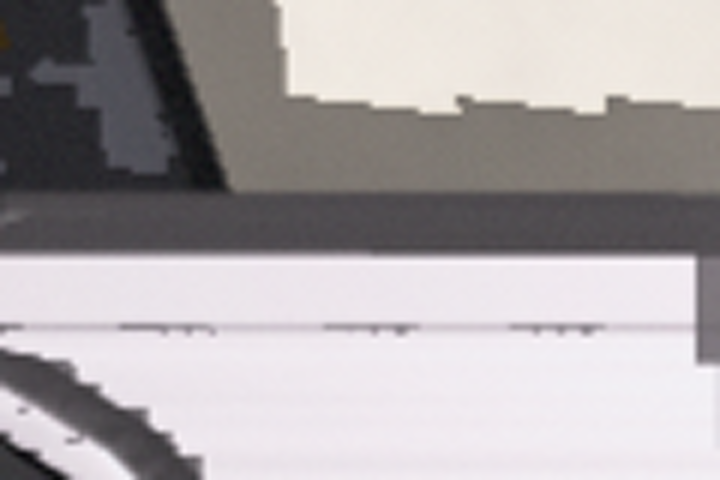

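View pics/t17c.png

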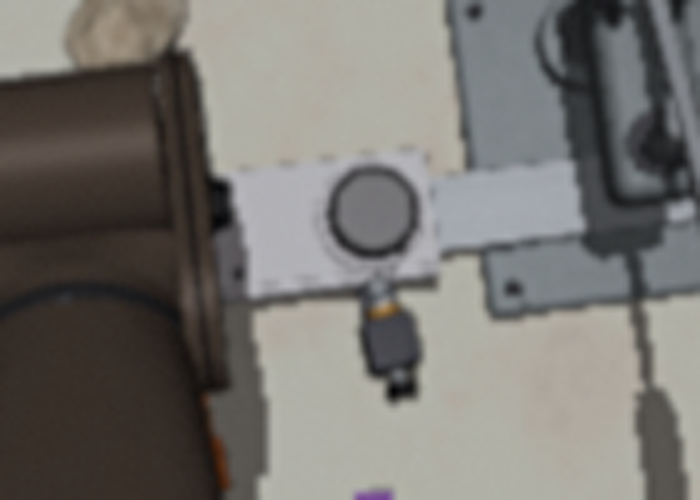

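Run:
```python
from seg import *
im,d,P=cloud('t17'); q=P[158:167,270:279].reshape(-1,3); print('lid top',q.mean(0).round(4),np.median(q[:,2]))
m=(P[...,2]>.062)&(P[...,2]<.08); m[:150]=0;m[:,:262]=0;m[175:]=0;m[:,288:]=0
print(cv2.minEnclosingCircle((P[m][:,:2]*1000).astype(np.float32)),m.sum())
im,d,P2=cloud('scene0'); q=P2[238:246,324:334].reshape(-1,3); print('before',q[:,2].min(),np.median(q[:,2]),q[:,2].max())
im,d,P=cloud('s17'); 
g=P[205:216,300-20:318]; print('grip top z in s17', np.percentile(g[...,2],[50,90,99]))
g=P2[203:214,290:318]; print('grip in scene0', np.percentile(g[...,2],[50,90,99]))
from h import ctrl
s=ctrl.get_state(); print(s['time'],s['contact_force'],abs(s['dq']).max())
```

```text
lid top [0.6124 0.0267 0.0709] 0.07121771365311824
((614.2240600585938, 25.238067626953125), 24.962631225585938) 268
before 0.07217309857814902 0.07580407295786767 0.12326537235568791
grip top z in s17 [0.29136611 0.30760644 0.31238177]
grip in scene0 [0.28710566 0.30492038 0.3098858 ]
15.8167 [-1.51178243 -1.07648071  5.89936117] 0.002613843080997198
```

```bash
python3 -c "
from plant import ctrl
print(ctrl.sign_off()); s=ctrl.get_state(); print(s['time'],s['eef_pos'],s['contact_force'])"
```

```text
the job is handed in; nothing more can be done
None
the job is handed in; nothing more can be done
```

The lid is pressed home, the lever is back up at rest, and the carriage is held by its knob with the ball in the notch. I handed the job in at about 15.8 s and got no verdict back.

- **Press:** I gripped the lever's rubber grip and pulled it down until the force jumped to about 29 N at the lever's stop. I then eased it back up over about 2 s, at roughly 0.3 rad/s, until it met its upper rest. The bar slipped about 2 mm in the fingers on the way.
- **Lid:** Its top now reads about 71 mm above the bench, against about 76 mm before pressing. The text gives 70 mm for the ram's lowest point.
- **Carriage:** I drew it out until the push on the tool went from about +3.4 N, as the ball pulled it in, to about -0.4 N. It stayed at 136.9 mm when I commanded another 0.5 mm. Three sightings had put the notch at 136.3 to 137.4 mm. A fourth, taken directly on the notch mark, read 135.0 mm in one view and 139.1 mm in another.
- **Final state:** The knob is held at 40 N, the jar stands upright in its nest to within about 1.5 mm, and the lever grip is still high. I did not measure the bystander jars or the dish again, but the arm never went near them.
- **Not checked:** I could not see the ball's depth in the notch, so that rests on the force and position readings. The force sensor read about 6 N upward throughout the knob grasp, which I left as it was.

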